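# Line up the paste pots in the counter display lane

## Robot

A 7-joint arm with a two-finger parallel gripper is mounted at the origin on the work surface. World frame = base frame: x ahead of the robot, y to its left, z up, the work surface at z = 0. Lengths are in mm, angles in rad, forces in N, time in s.
With the tool pointing down it reaches from about 400 to 875 mm from the base axis. Payload 4.4 kg.
Tool frame: the origin (TCP) lies at the very end of the fingers, on their centre line; the grasp point (between the pads) lies 19 mm behind it; z points along the fingers, y is the direction in which the jaws open and shut (so a half turn about z gives the same grasp; the last joint's range is limited). The gripper opens to 85 mm and grips with 20 to 120 N. Pads are 22 mm wide; open, the fingers measure 114 mm over their backs; the gripper's body (76 mm by 85 mm) begins 54 mm behind the grasp point. The pads swing forward as they close: fully open they stand 13 mm farther back than shut.
Start: joints at [-1.2, 0.628, 0.038, 1.517, -0.027, 0.996, -0.02], TCP at [274.956, 588.996, 231.313] pointing down, gripper open.
Joint ranges: [-3.06, 3.06], [-0.37, 2.12], [-1.25, 1.32], [0.18, 2.47], [-1.1, 4.24], [0.23, 1.98], [-2.94, 2.94]. Speed limits (rad/s): [2.57, 2.57, 3.14, 3.14, 3.14, 3.14, 3.14].

## Interface

Orientations are given as [roll, pitch, yaw] about the fixed x, y, z axes, in that order (R = Rz(yaw) Ry(pitch) Rx(roll)).
In Python, from cell import ctrl gives the robot as it stands.
- The arm moves only by the shell command python3 -m crank 'ROWS' [OPENING]. ROWS is JSON, a list that holds one entry, the list of rows, each a list of 6 numbers: the shift along the tool's x, y, z in units of 30 mm (1.0 is 30 mm), then the turn, a rotation vector about the tool's x, y, z in units of 6 degrees (1.0 is 6 degrees). In form: [[[tx, ty, tz, rx, ry, rz], ...]]. A call has 1 to 12 rows; each row shifts and turns the pose as measured when the row begins, along the tool's axes as they then stand; what a row does not reach is not made up. A row lasts 1/12 s, in which the tool goes at most 41.7 mm and 7.16 degrees, less where a joint would pass 70% of its speed; a pose out of reach is approached as far as the arm can. A call is refused whole if a number of a shift passes 1 or a number of a turn 1, either way. A call with a gripper value outside its range is refused whole. OPENING is the gripper command: -1 is fully open, 1 is shut, values between are in proportion, set as the call begins (- or left out, the last holds). The fingers move at their own pace and stop on an object; the grip force is fixed at half the most. Time passes only in rows, so rows that do not move let the fingers close. It gives the time, the measured TCP pose, the force and the opening at its end, in the units of the state.
- ctrl.read_state(): the state, without advancing time (a new reading comes with each control period).
- ctrl.get_image(name): name is "side" or "top"; returns a dict with "color" (420x560x3 uint8, red, green, blue), "depth" (420x560 float32, mm along the optical axis (not along the pixel's ray), 0 where there is no reading), "camera_matrix" (3x3 intrinsics, pixels), "k1" (the pictures are not rectified: a ray, as slopes to the right and down, at radius r is drawn at 1 + k1 r^2 times it, then the intrinsics apply), "R" (3x3) and "t" (3): a world point X has camera coordinates R X + t. Camera axes: x right, y down, z forward; pixel columns grow to the right and rows downward; lengths in mm; the calibration is good to about 2 mm. A picture is of the moment at which its call begins.
- ctrl.finish_job(): hands the job in, once; it reports no verdict.
Trained networks look in a picture, given as the dict that the camera call returned (one of the last four; its "shot" number tells which), for a name from the list of things; names that differ only in an ending like _2 or _b are one class to them, and where a whole thing is asked for, a point or a joint stands for the part that bears it (a point fixed in the world has none). Each returns a list of dicts, best first, with "conf" (0 to 1); they miss things now and then, are a little off and sometimes report something else, mostly with a low value. They report only what shows in the picture. A call takes as long as a camera call. They do not tell look-alikes from the thing itself.
- ctrl.search_frame(query, picture): "extent" ([centre column, centre row, width, height] in pixels, round what is visible of it).
The state is a dict: "clock": time; "qpos": joint angles; "qd": joint speeds; "tau": joint torques, N m; "eef_pos": TCP position; "tool_rot": TCP orientation; "force": force on the tool from outside, world axes, zero at the start; "torque": the same for the moment, N m; "width": finger opening in mm.
Only numpy, scipy, OpenCV 4.12 (cv2) and the standard library are available. Lean on these libraries where they do the work, as an engineer would, in place of code of your own. Each camera call takes 0.05 s, during which the arm holds its last target. There are 200 camera calls.

## Task

Restock the display lane on the bookshop counter: leaving the others out in front meanwhile, slide the three squat paste pots along the counter one at a time in between the two low guide rails, without lifting or tipping them, until they stand upright in single file right up to the wooden back stop. Then swing the little gate fully shut across the mouth behind the last pot and let go. Leave the slender glue bottle, the flat tin and everything else on the counter where it is.

Things in the scene. Friction and masses are not known exactly. Their poses are not given: they have to be found in the camera images.
- lane: Fixed display lane: two aluminium guide rails, 14 mm high, 8 mm thick, 64 mm apart inside, round outer ends; far end closed by a wooden back stop 110 mm wide, 40 mm high. No floor: pots slide on the counter. Origin: middle of the mouth, at counter height; x points into the lane, z up. Back stop face at x = 168 mm, so three pots' centres lie at x = 140, 84, 28 mm. Pots start in front (x negative).
- pot0_mid (a point): Centre (half-way up) of a squat paste pot, one of three alike: white plastic, 56 mm diameter up to 44 mm height, then a steel screw lid of 53 mm diameter; 58 mm high in all, 0.12 kg. It stands upright on the counter, z up.
- pot1_mid (a point): The same point of the second squat paste pot, alike in all.
- pot2_mid (a point): The same point of the third squat paste pot, alike in all.
- gate (a joint): Gate angle (rad): 0 = fully shut across the mouth, at its stop; grows outward to 2.6. Upright hinge at x = -12, y = +39 mm in the lane's frame; at angle a the bar points from it along (-sin a, -cos a) in lane x, y. Aluminium bar 8 mm thick, top 14 mm high; light friction (0.5 N at the peg), stays where left. Shut, it leaves a row of three pots 8 mm of play.
- gate_peg (a point): Middle of the grip of the gate's upright steel peg, 12 mm diameter, at the free end of the bar, 85 mm from the hinge axis; this point is 35 mm above the counter and the peg's top is at 60 mm.
- glue: Slender glue bottle, white plastic with a steel nozzle cap, 34 mm diameter, 88 mm high; origin at the centre of its underside. To be left alone.
- tin: Flat round tin, white with a steel lid, 77 mm diameter, 24 mm high; origin at the centre of its underside. To be left alone.
- stapler: Black and steel desk stapler, 150 x 36 x 52 mm, long axis x, origin under its centre. To be left alone.
- book: Single hardback book lying on the counter, 150 x 210 x 30 mm, origin under its centre. To be left alone.
- paperback: Paperback lying flat, 110 x 175 x 22 mm, origin under its centre. To be left alone.
Mind the look-alikes: they are no part of the job. Of the things that look like the lane, the largest one is meant.

How it is judged (in metres and radians):
On the way, in this order (a step that is already met when the one before it is completed fails the run):
1. a first pot stands in the lane between the rails, while the other two are still out in front (over 60 mm before the mouth) ((((x of pot0_mid in the frame of lane between 0.01 and 0.153 m and y of pot0_mid in the frame of lane between -0.009 and 0.009 m and angle between pot0_mid's own z axis and vertical below 0.1 rad) and x of each of pot2_mid, pot1_mid in the frame of lane below -0.06 m) or ((x of pot1_mid in the frame of lane between 0.01 and 0.153 m and y of pot1_mid in the frame of lane between -0.009 and 0.009 m and angle between pot1_mid's own z axis and vertical below 0.1 rad) and x of each of pot0_mid, pot2_mid in the frame of lane below -0.06 m) or ((x of pot2_mid in the frame of lane between 0.01 and 0.153 m and y of pot2_mid in the frame of lane between -0.009 and 0.009 m and angle between pot2_mid's own z axis and vertical below 0.1 rad) and x of each of pot1_mid, pot0_mid in the frame of lane below -0.06 m))), for 0.1 s.
2. a second pot stands in the lane too, while the third is still out in front ((((x of pot2_mid in the frame of lane between 0.01 and 0.153 m and y of pot2_mid in the frame of lane between -0.009 and 0.009 m and angle between pot2_mid's own z axis and vertical below 0.1 rad) and (x of pot1_mid in the frame of lane between 0.01 and 0.153 m and y of pot1_mid in the frame of lane between -0.009 and 0.009 m and angle between pot1_mid's own z axis and vertical below 0.1 rad) and x of pot0_mid in the frame of lane below -0.06 m) or ((x of pot0_mid in the frame of lane between 0.01 and 0.153 m and y of pot0_mid in the frame of lane between -0.009 and 0.009 m and angle between pot0_mid's own z axis and vertical below 0.1 rad) and (x of pot2_mid in the frame of lane between 0.01 and 0.153 m and y of pot2_mid in the frame of lane between -0.009 and 0.009 m and angle between pot2_mid's own z axis and vertical below 0.1 rad) and x of pot1_mid in the frame of lane below -0.06 m) or ((x of pot1_mid in the frame of lane between 0.01 and 0.153 m and y of pot1_mid in the frame of lane between -0.009 and 0.009 m and angle between pot1_mid's own z axis and vertical below 0.1 rad) and (x of pot0_mid in the frame of lane between 0.01 and 0.153 m and y of pot0_mid in the frame of lane between -0.009 and 0.009 m and angle between pot0_mid's own z axis and vertical below 0.1 rad) and x of pot2_mid in the frame of lane below -0.06 m))), for 0.1 s.
3. all three pots stand in the lane, with the gate still open (x of pot0_mid in the frame of lane between 0.01 and 0.153 m and y of pot0_mid in the frame of lane between -0.009 and 0.009 m and angle between each of pot0_mid, pot1_mid, pot2_mid's own z axis and vertical below 0.1 rad and x of pot1_mid in the frame of lane between 0.01 and 0.153 m and y of pot1_mid in the frame of lane between -0.009 and 0.009 m and x of pot2_mid in the frame of lane between 0.01 and 0.153 m and y of pot2_mid in the frame of lane between -0.009 and 0.009 m and value of joint gate above 0.15 rad), for 0.1 s.
At the end, for the whole second after the job is handed in: The three squat pots stand upright (within 0.1 rad) on the counter between the rails, in one row that fills the lane from the back stop to the gate (centres 15 to 153 mm in from the mouth and within 9 mm of the lane's middle line), at rest, and the gate is shut to within 0.08 rad (x of pot0_mid in the frame of lane between 0.015 and 0.153 m and y of pot0_mid in the frame of lane between -0.009 and 0.009 m and angle between each of pot0_mid, pot1_mid, pot2_mid's own z axis and vertical below 0.1 rad and x of pot1_mid in the frame of lane between 0.015 and 0.153 m and y of pot1_mid in the frame of lane between -0.009 and 0.009 m and x of pot2_mid in the frame of lane between 0.015 and 0.153 m and y of pot2_mid in the frame of lane between -0.009 and 0.009 m and height (world z) of each of pot0_mid, pot1_mid, pot2_mid below 0.034 m and value of joint gate below 0.08 rad and velocity of joint gate below 0.05 rad/s and linear speed of each of pot0, pot1, pot2 below 0.02 m/s); the robot touches nothing.
It fails at once if a pot is lifted off the counter (more than 20 mm) (height (world z) of any of pot0_mid, pot1_mid, pot2_mid above 0.049 m).
It fails at once if a pot is tipped by more than 0.5 rad (angle between any of pot0_mid, pot1_mid, pot2_mid's own z axis and vertical above 0.5 rad).
It fails at once if a bystander is shifted by more than 25 mm (distance of any of glue, tin, stapler, book, paperback from where it was at the start of the episode above 0.025 m).
It also fails if it takes over 72 s, if anything falls off the work surface, if the arm or the gripper's body presses on something with over 40 N, if the wrist force passes 120 N, or if a joint passes its speed limit or range.

## Working session

There is one attempt and no reset: what is moved stays moved. The work goes in short steps, Python scripts to look and compute and a shell command to move; the robot and the scene stay as the last step left them, time stands still between calls to the robot, and variables do not carry over. Pictures are saved under pics/ and viewed, about 8 in all and at most 12, crops included, and the job is handed in when it is done.

```bash
mkdir -p pics; ls; cat > h.py <<'E'
import numpy as np, cv2
from cell import ctrl
def world(p,u,v,z=None,d=None):
    """pixel -> world at depth d, or on plane height z"""
    K=np.array(p["camera_matrix"],float); k1=p["k1"]; R=np.array(p["R"]); t=np.array(p["t"]).ravel()
    a,b=cv2.undistortPoints(np.array([[[u,v]]],float),K,np.array([k1,0,0,0,0.]))[0,0]
    ray=np.array([a,b,1.]); C=-R.T@t; w=R.T@ray
    s=d if z is None else (z-C[2])/w[2]
    return C+s*w
def save(p,name,box=None,scale=1):
    im=p["color"][...,::-1]
    if box: im=im[box[1]:box[3],box[0]:box[2]]
    cv2.imwrite("pics/"+name,cv2.resize(im,None,fx=scale,fy=scale,interpolation=cv2.INTER_CUBIC))
E
python3 - <<'E'
from h import *
ps={n:ctrl.get_image(n) for n in("top","side")}
im=np.hstack([ps["top"]["color"],ps["side"]["color"]])
for n,p in ps.items():
    save(p,n+"0.png",scale=1.42)
    print(n,np.round(p["camera_matrix"],1).tolist(),p["k1"],np.round(-np.array(p["R"]).T@np.array(p["t"]).ravel()), np.round(p["R"],3).tolist())
    for q in("lane","pot0_mid","gate","gate_peg","glue","tin"):
        try:
            for r in ctrl.search_frame(q,p): 
                e=r["extent"]; print(q,np.round(e).tolist(),round(r["conf"],2),np.round(world(p,e[0],e[1],z=58)).tolist())
        except Exception as x: print(q,x)
print(ctrl.read_state())
E
```

```text
pics
top [[415.9, 0.0, 280.8], [0.0, 415.9, 202.5], [0.0, 0.0, 1.0]] -0.06930718311457257 [ 350.   15. 1072.] [[0.029, -1.0, 0.0], [-0.986, -0.028, -0.166], [0.166, 0.005, -0.986]]
lane [337.0, 280.0, 61.0, 33.0] 0.85 [335.0, -121.0, 58.0]
lane [142.0, 277.0, 65.0, 52.0] 0.62 [328.0, 350.0, 58.0]
lane [326.0, 194.0, 116.0, 54.0] 0.57 [545.0, -92.0, 58.0]
pot0_mid [194.0, 187.0, 23.0, 29.0] 0.7 [554.0, 236.0, 58.0]
gate [285.0, 179.0, 32.0, 18.0] 0.56 [580.0, 11.0, 58.0]
gate [306.0, 278.0, 7.0, 27.0] 0.53 [339.0, -47.0, 58.0]
gate_peg [286.0, 179.0, 26.0, 18.0] 0.64 [582.0, 7.0, 58.0]
gate_peg [433.0, 285.0, 93.0, 75.0] 0.59 [328.0, -354.0, 58.0]
gate_peg [307.0, 281.0, 1.0, 31.0] 0.39 [332.0, -49.0, 58.0]
glue [237.0, 160.0, 16.0, 17.0] 0.51 [625.0, 134.0, 58.0]
tin [264.0, 266.0, 29.0, 30.0] 0.66 [365.0, 56.0, 58.0]
side [[474.3, 0.0, 279.9], [0.0, 474.3, 211.7], [0.0, 0.0, 1.0]] 0.03781577973109425 [ -79. -936.  801.] [[0.84, -0.543, 0.007], [-0.291, -0.461, -0.838], [0.459, 0.702, -0.545]]
lane [244.0, 279.0, 53.0, 51.0] 0.89 [316.0, -179.0, 58.0]
lane [163.0, 194.0, 50.0, 28.0] 
[... 641 characters left out ...]
0, 26.0, 18.0] 0.91 [342.0, 2.0, 58.0]
{'clock': 0.7, 'qpos': array([-1.19979939,  0.62833352,  0.03851906,  1.51739875, -0.02700106,
        0.99631275, -0.02002036]), 'qd': array([-0.0008384 , -0.00100714, -0.00019956,  0.0004512 ,  0.00030303,
       -0.00017479,  0.00047878]), 'tau': array([ 2.26369571e-04, -5.63131678e+01,  1.22580417e+00, -1.93751496e+01,
        1.11134554e-02,  1.42144385e-03, -2.43179493e-06]), 'eef_pos': array([274.96768605, 588.99492934, 231.35728921]), 'tool_rot': array([ 3.14152691e+00, -3.04119907e-05,  2.70473439e+00]), 'force': array([-0.12045992, -1.20629164,  0.47968719]), 'torque': array([ 0.02208106, -0.02295765,  0.04518676]), 'width': 85.15535911160343}
```

View pics/top0.png

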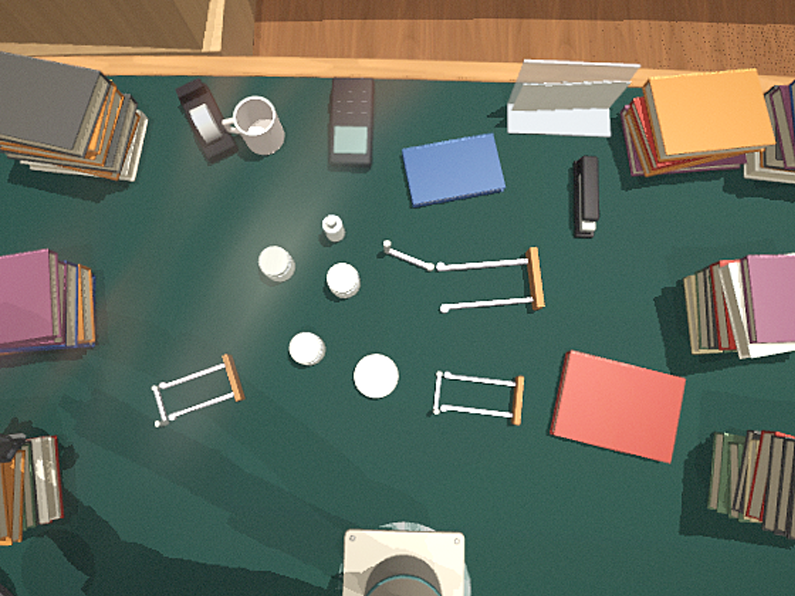

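View pics/side0.png

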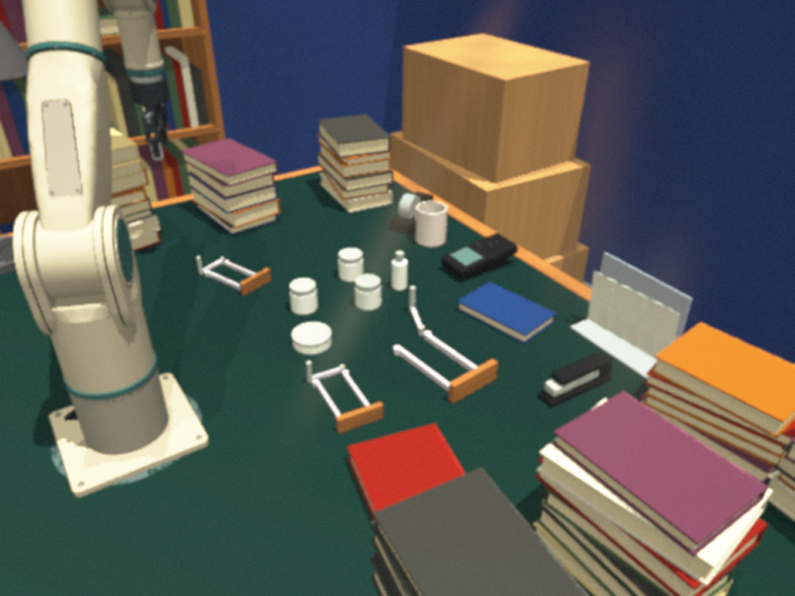

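The top view shows the big lane with its mouth at display px (440,267)/(445,309), gate open with its peg at (387,245). The pots are at (276,263), (343,280) and (307,348), the glue at (333,228) and the tin at (376,376). The two smaller lanes are look-alikes. Next I measure these from depth and colour.

```bash
cat >> h.py <<'E'
def cloud(p):
    d=p["depth"]; v,u=np.nonzero(d>0)
    K=np.array(p["camera_matrix"],float); R=np.array(p["R"]); t=np.array(p["t"]).ravel()
    n=cv2.undistortPoints(np.stack([u,v],1)[:,None].astype(float),K,np.array([p["k1"],0,0,0,0.]))[:,0]
    X=(np.c_[n,np.ones(len(n))]*d[v,u][:,None]-t)@R
    return u,v,X,p["color"][v,u].astype(int)
E
python3 - <<'E'
from h import *
p=ctrl.get_image("top")
u,v,X,c=cloud(p)
def reg(a,b,cc,d): return (u>a/1.42)&(u<cc/1.42)&(v>b/1.42)&(v<d/1.42)
bright=c.min(1)>140
g=~bright&reg(250,300,290,380); print("counter z",np.median(X[g,2]),X[g,2].std())
for n,(a,b) in dict(A=(276,263),B=(343,280),C=(307,348),glue=(333,228),tin=(376,376)).items():
    m=reg(a-28,b-26,a+28,b+26)&bright; z=X[m,2]; zt=np.percentile(z,90)
    # lid top by pixel colour circle at known height
    h={'glue':88,'tin':24}.get(n,58)
    t=m&(X[:,2]>h-8)
    mm=(X[t].min(0)+X[t].max(0))/2
    print(n,m.sum(),t.sum(),"ztop",zt.round(1),"mean",X[t].mean(0).round(1),"mid",mm.round(1),"ext",np.ptp(X[t],0).round(1))
def line(box):
    m=reg(*box)&bright
    W=np.array([world(p,a,b,z=14) for a,b in zip(u[m],v[m])]); 
    vx,vy,x0,y0=cv2.fitLine(W[:,:2].astype(np.float32),cv2.DIST_HUBER,0,.01,.01).ravel()
    s=(W[:,:2]-[x0,y0])@[vx,vy]
    print(m.sum(),"dir",vx,vy,"pt",x0,y0,"ends",(np.array([x0,y0])+s.min()*np.array([vx,vy])).round(1),(np.array([x0,y0])+s.max()*np.array([vx,vy])).round(1),"zdepth",np.median(X[m,2]).round(1))
line((450,255,527,275)); line((450,295,530,315)); line((434,255,527,275)); line((438,295,530,315)); 
line((395,246,430,274))
m=reg(375,235,395,258)&bright; print("peg",m.sum(),X[m].round(0)[:40:3].tolist()); print(world(p,u[m].mean(),v[m].mean(),z=40))
m=reg(525,240,546,312)&(c[:,0]>c[:,2]+60)&(c[:,0]>120); print("stop",X[m].min(0),X[m].max(0))
save(p,"crop.png",(170,135,400,285),3.4)
E
```

```text
counter z 0.6308980886048949 1.9627854838632635
A 482 338 ztop 60.8 mean [563.3 241.5  58.5] mid [563.5 241.7  57.3] ext [52.8 48.9 12.4]
B 442 349 ztop 60.8 mean [536.2 121.   58.7] mid [536.5 120.7  56.8] ext [50.9 51.9 13.4]
C 460 360 ztop 60.6 mean [412.3 178.7  58.6] mid [412.4 179.   58.2] ext [51.5 50.9 14.6]
glue 212 46 ztop 88.8 mean [630.2 142.3  88.3] mid [630.5 141.8  87.9] ext [17.4 16.9 12.9]
tin 775 748 ztop 27.2 mean [369.   57.1  24.8] mid [369.8  57.3  24.5] ext [74.8 75.3 11.9]
208 dir 0.11431666 -0.9934444 pt 577.7514 -143.1693 ends [569.6 -72.6] [ 585.9 -214.2] zdepth 14.7
189 dir 0.11114482 -0.9938042 pt 506.0119 -146.02597 ends [497.9 -73.7] [ 514.2 -218.9] zdepth 14.9
250 dir 0.10551772 -0.9944174 pt 576.5377 -130.39742 ends [567.7 -47. ] [ 585.4 -214.3] zdepth 14.7
226 dir 0.12004059 -0.992769 pt 504.62326 -135.6914 ends [494.9 -55.5] [ 514.7 -218.9] zdepth 14.8
95 dir 0.3635656 0.9315686 pt 580.94995 -4.304894 ends [568.8 -35.4] [593.3  27.4] zdepth 14.4
peg 41 [[604.0, 47.0, 62.0], [601.0, 49.0, 65.0], [600.0, 41.0, 67.0], [599.0, 46.0, 62.0], [600.0, 39.0, 59.0], [597.0, 44.0, 61.0], [594.0, 46.0, 63.0], [598.0, 40.0, 24.0], [597.0, 40.0, 17.0], [598.0, 32.0, 14.0], [596.0, 40.0, 12.0], [595.0, 32.0, 14.0], [592.0, 34.0, 16.0], [591.0, 32.0, 11.0]]
[597.26078444  39.4249402   40.        ]
stop [ 496.04228015 -238.68000185    7.79038017] [ 604.9621281  -213.11546712   46.40624603]
```

View pics/crop.png

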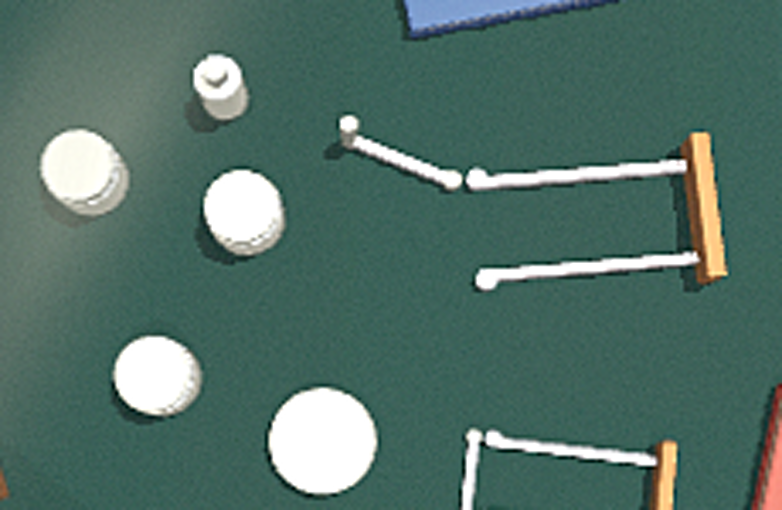

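```bash
cat > lane.py <<'E'
from h import *
def show():
    s=ctrl.read_state(); e=np.array(s["eef_pos"]); x=np.array([.1127,-.9936]); y=np.array([.9936,.1127])
    print("t",round(s["clock"],2),"lane x %.1f y %.1f z %.1f"%(x@e[:2]-111,y@e[:2]-522.1,e[2]),"rot",np.round(s["tool_rot"],3),"yaw err deg %.2f"%np.degrees(s["tool_rot"][2]-1.6837),"F",np.round(s["force"],1),"w %.1f"%s["width"])
if __name__=="__main__": show()
E
python3 -m crank '[[[0,0,0,0,0,1],[0,0,0,0,0,1],[0,0,0,0,0,1],[0,0,0,0,0,1],[0,0,0,0,0,1],[0,0,0,0,0,1],[0,0,0,0,0,1],[0,0,0,0,0,1],[0,0,0,0,0,1],[0,0,0,0,0,1]]]' -1; python3 lane.py
```

```text
clock: 1.58
eef_pos: [274.8, 589.2, 231.8]
tool_rot: [-3.14, -0.002, 1.609]
force: [0.0, 0.2, -0.0]
width: 85.4
t 1.58 lane x -665.5 y -182.7 z 231.8 rot [-3.140e+00 -2.000e-03  1.609e+00] yaw err deg -4.29 F [ 0.   0.2 -0. ] w 85.4
```

```bash
python3 -m crank '[[[0,0,0,0,0,-0.7],[-1,0.42,0,0,0,0],[-1,0.42,0,0,0,0],[-1,0.42,0,0,0,0],[-1,0.42,0,0,0,0],[-1,0.42,0,0,0,0],[-1,0.42,0,0,0,0],[-1,0.42,0,0,0,0],[-1,0.42,0,0,0,0],[-1,0.42,0,0,0,0],[-1,0.42,0,0,0,0],[0,0,0,0,0,0]]]'; python3 lane.py
```

```text
clock: 2.58
eef_pos: [437.4, 298.3, 229.7]
tool_rot: [3.14, -0.006, 1.692]
force: [1.0, 0.3, -0.4]
width: 85.6
t 2.58 lane x -358.1 y -53.9 z 229.7 rot [ 3.14  -0.006  1.692] yaw err deg 0.47 F [ 1.   0.3 -0.4] w 85.6
```

```bash
python3 -m crank '[[[-1,0.42,0.5,0,0,0.08],[-1,0.42,0.5,0,0,0],[-1,0.42,0.5,0,0,0],[-1,0.42,0.5,0,0,0],[-1,0.42,0.5,0,0,0],[-1,0.42,0.5,0,0,0],[0,0,0.5,0,0,0],[0,0,0.5,0,0,0],[0,0,0.5,0,0,0],[0,0,0,0,0,0]]]'; python3 lane.py
```

```text
clock: 3.42
eef_pos: [542.8, 123.4, 91.0]
tool_rot: [3.128, -0.011, 1.679]
force: [-0.8, 0.6, -0.5]
width: 85.2
t 3.42 lane x -172.5 y 31.1 z 91.0 rot [ 3.128 -0.011  1.679] yaw err deg -0.27 F [-0.8  0.6 -0.5] w 85.2
```

```bash
python3 -m crank '[[[-0.05,-0.23,0,0.13,-0.1,0],[0,0,0,0,0,0],[0,0,0.6,0,0,0],[0,0,0.6,0,0,0],[0,0,0.6,0,0,0],[0,0,0.5,0,0,0],[0,0,0,0,0,0]]]'; python3 lane.py
```

```text
clock: 4.0
eef_pos: [539.7, 125.7, 26.5]
tool_rot: [3.132, -0.002, 1.684]
force: [-0.2, -0.2, 0.2]
width: 85.3
t 4.0 lane x -175.1 y 28.3 z 26.5 rot [ 3.132e+00 -2.000e-03  1.684e+00] yaw err deg 0.03 F [-0.2 -0.2  0.2] w 85.3
```

```bash
python3 -m crank '[[[-0.14,-0.14,0.28,0.09,0,0],[0,0,0,0,0,0]]]'; python3 -m crank '[[[0,0,0,0,0,0],[0,0,0,0,0,0],[0,0,0,0,0,0],[0,0,0,0,0,0],[0,0,0,0,0,0],[0,0,0,0,0,0]]]' 1; python3 lane.py; python3 - <<'E'
from h import *
p=ctrl.get_image("side"); save(p,"grip.png",(190,130,390,280),3.5)
E
```

```text
clock: 4.17
eef_pos: [536.6, 122.0, 19.3]
tool_rot: [3.14, -0.002, 1.686]
force: [-0.1, -0.3, -0.2]
width: 85.4
clock: 4.67
eef_pos: [538.8, 122.6, 23.6]
tool_rot: [3.134, -0.003, 1.686]
force: [-0.8, -0.3, -1.8]
width: 54.4
t 4.67 lane x -172.1 y 27.1 z 23.6 rot [ 3.134e+00 -3.000e-03  1.686e+00] yaw err deg 0.16 F [-0.8 -0.3 -1.8] w 54.4
```

View pics/grip.png

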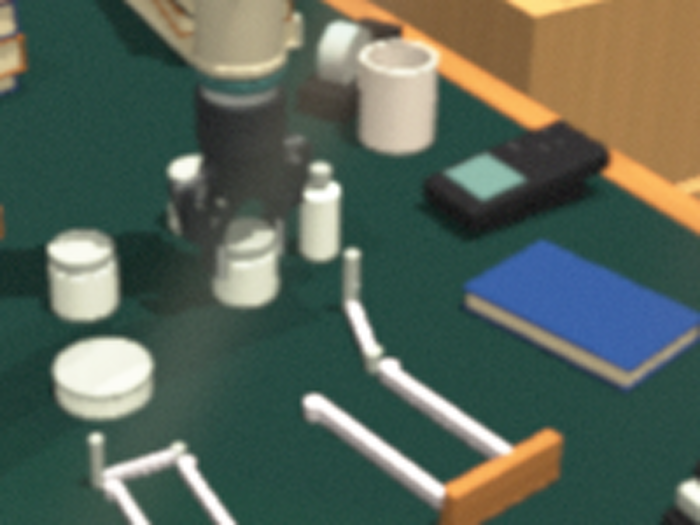

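```bash
python3 -m crank '[[[-0.7,-0.2,0.1,0,0,0],[-0.7,-0.2,0.05,0,0,0],[-0.7,-0.2,0,0,0,0],[-0.7,-0.2,0,0,0,0],[0,0,0,0,0,0]]]'; python3 lane.py
```

```text
clock: 5.13
eef_pos: [533.4, 46.9, 23.3]
tool_rot: [3.115, -0.015, 1.699]
force: [-0.3, -0.8, -0.9]
width: 54.1
t 5.13 lane x -97.5 y 13.1 z 23.3 rot [ 3.115 -0.015  1.699] yaw err deg 0.85 F [-0.3 -0.8 -0.9] w 54.1
```

```bash
python3 -m crank '[[[0,-0.22,0.03,0.25,-0.14,0.14],[0,-0.2,0.05,0,0,0],[0,0,0.05,0.05,0,0]]]'; python3 lane.py
```

```text
clock: 5.38
eef_pos: [524.6, 43.7, 21.8]
tool_rot: [3.138, 0.0, 1.678]
force: [-10.1, -1.6, 30.4]
width: 54.0
t 5.38 lane x -95.3 y 4.0 z 21.8 rot [3.138 0.    1.678] yaw err deg -0.30 F [-10.1  -1.6  30.4] w 54.0
```

```bash
python3 -m crank '[[[0,-0.05,-0.06,0.03,0,0],[-0.1,-0.12,0,0,0,-0.03]]]'; python3 lane.py;  python3 -m crank '[[[-0.3,0,0,0.03,0,0]]]'; python3 lane.py
```

```text
clock: 5.55
eef_pos: [520.5, 41.6, 24.4]
tool_rot: [3.139, -0.001, 1.684]
force: [-0.1, 0.6, -1.7]
width: 53.7
t 5.55 lane x -93.7 y -0.3 z 24.4 rot [ 3.139e+00 -1.000e-03  1.684e+00] yaw err deg 0.01 F [-0.1  0.6 -1.7] w 53.7
clock: 5.63
eef_pos: [519.9, 34.1, 24.1]
tool_rot: [-3.139, -0.002, 1.687]
force: [-0.3, 1.7, -1.4]
width: 53.9
t 5.63 lane x -86.3 y -1.7 z 24.1 rot [-3.139e+00 -2.000e-03  1.687e+00] yaw err deg 0.20 F [-0.3  1.7 -1.4] w 53.9
```

```bash
python3 -m crank '[[[-0.7,0.05,0.03,-0.05,0,0.03],[-0.7,0,0,0,0,0],[-0.7,0,0,0,0,0],[0,0,0,0,0,0]]]'; python3 lane.py
```

```text
clock: 5.97
eef_pos: [528.4, -32.0, 22.0]
tool_rot: [3.139, -0.001, 1.688]
force: [-0.5, -4.0, 5.1]
width: 54.1
t 5.97 lane x -19.6 y -0.7 z 22.0 rot [ 3.139e+00 -1.000e-03  1.688e+00] yaw err deg 0.22 F [-0.5 -4.   5.1] w 54.1
```

```bash
python3 -m crank '[[[-0.7,0.02,-0.02,0,0,0.03],[-0.7,0.02,0,0,0,0],[-0.7,0.02,0,0,0,0],[-0.7,0.02,0,0,0,0],[-0.5,0,0,0,0,0],[0,0,0,0,0,0]]]'; python3 lane.py
```

```text
clock: 6.47
eef_pos: [542.3, -129.1, 22.2]
tool_rot: [3.139, -0.009, 1.689]
force: [0.1, -1.3, -1.2]
width: 54.2
t 6.47 lane x 78.4 y 2.2 z 22.2 rot [ 3.139 -0.009  1.689] yaw err deg 0.33 F [ 0.1 -1.3 -1.2] w 54.2
```

```bash
python3 -m crank '[[[-0.6,-0.06,0,0,-0.09,0.05],[-0.6,0,0,0,0,0],[-0.5,0,0,0,0,0],[-0.2,0,0,0,0,0],[0,0,0,0,0,0]]]'; python3 lane.py
```

```text
clock: 6.88
eef_pos: [547.3, -176.9, 22.0]
tool_rot: [3.139, -0.011, 1.691]
force: [-0.5, -0.7, 0.1]
width: 54.1
t 6.88 lane x 126.4 y 1.8 z 22.0 rot [ 3.139 -0.011  1.691] yaw err deg 0.44 F [-0.5 -0.7  0.1] w 54.1
```

```bash
python3 -m crank '[[[-0.25,-0.05,0,0,-0.1,0.07],[-0.2,0,0,0,0,0],[0,0,0,0,0,0]]]'; python3 lane.py
```

```text
clock: 7.13
eef_pos: [547.6, -185.2, 22.0]
tool_rot: [3.139, -0.004, 1.688]
force: [0.0, -0.9, 1.3]
width: 54.3
t 7.13 lane x 134.7 y 1.1 z 22.0 rot [ 3.139 -0.004  1.688] yaw err deg 0.23 F [ 0.  -0.9  1.3] w 54.3
```

```bash
python3 -m crank '[[[0,0,0,0,0,0],[0,0,0,0,0,0],[0,0,0,0,0,0],[0,0,0,0,0,0],[0,0,0,0,0,0]]]' -1; python3 lane.py; python3 -m crank '[[[0,0,-0.4,0,0,0],[0,0,-0.8,0,0,0],[0,0,-1,0,0,0],[0.5,-0.3,-1,0,0,0],[1,-0.3,0,0,0,0],[1,-0.3,0,0,0,0],[1,-0.3,0,0,0,0],[1,-0.3,0,0,0,0],[1,-0.3,0,0,0,0],[1,-0.3,0,0,0,0],[1,-0.3,0,0,0,0],[1,-0.3,0,0,0,0]]]'; python3 lane.py
python3 - <<'E'
from h import *
p=ctrl.get_image("top"); save(p,"t1.png",(150,130,400,300),3)
E
```

```text
clock: 7.55
eef_pos: [546.5, -181.6, 20.7]
tool_rot: [3.142, -0.005, 1.691]
force: [-0.4, -1.6, 0.0]
width: 85.2
t 7.55 lane x 131.0 y 0.5 z 20.7 rot [ 3.142 -0.005  1.691] yaw err deg 0.41 F [-0.4 -1.6  0. ] w 85.2
clock: 8.55
eef_pos: [438.3, 61.6, 130.7]
tool_rot: [3.126, 0.0, 1.673]
force: [0.1, 1.3, 0.0]
width: 85.3
t 8.55 lane x -122.8 y -79.7 z 130.7 rot [3.126 0.    1.673] yaw err deg -0.61 F [0.1 1.3 0. ] w 85.3
```

View pics/t1.png

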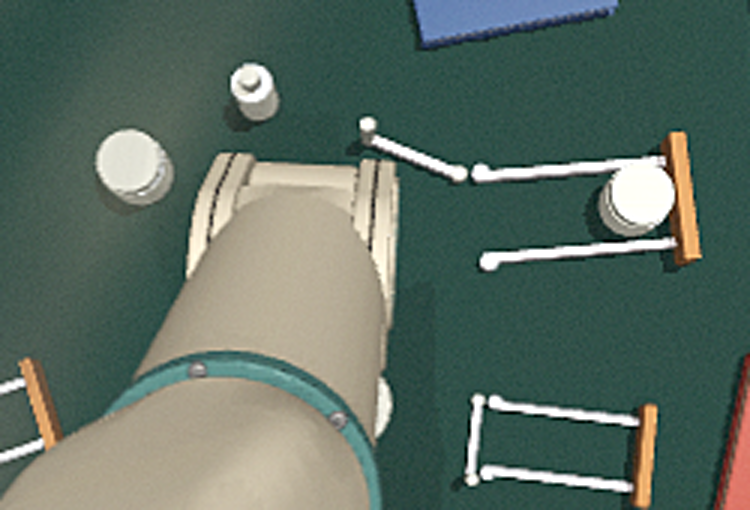

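The first pot (crop px 640,198) stands in the lane against the stop, and nothing else has moved. The second will be the pot nearest the robot.

```bash
python3 -m crank '[[[0.7,-0.08,0.2,0.15,0,-0.1],[0.8,-0.08,0.2,0,0,0],[0.8,-0.08,0.3,0,0,0],[0.8,-0.08,0.3,0,0,0],[0.7,-0.05,0.2,0,0,0],[0,0,0,0,0,0]]]'; python3 lane.py
```

```text
clock: 9.1
eef_pos: [409.5, 189.5, 98.9]
tool_rot: [3.138, -0.009, 1.699]
force: [0.4, 0.8, -0.1]
width: 85.5
t 9.1 lane x -253.2 y -93.8 z 98.9 rot [ 3.138 -0.009  1.699] yaw err deg 0.86 F [ 0.4  0.8 -0.1] w 85.5
```

```bash
python3 -m crank '[[[-0.35,0.05,0,0.03,-0.1,0.14],[0,0,0,0,0,0],[0,0,0.6,0,0,0],[0,0,0.6,0,0,0],[0,0,0.6,0,0,0],[0,0,0.5,0,0,0],[0,0,0.3,0,0,0],[0,0,0,0,0,0]]]'; python3 lane.py
```

```text
clock: 9.77
eef_pos: [419.2, 170.9, 27.6]
tool_rot: [3.133, 0.002, 1.671]
force: [-0.1, -0.1, 0.5]
width: 85.2
t 9.77 lane x -233.6 y -86.3 z 27.6 rot [3.133e+00 2.000e-03 1.671e+00] yaw err deg -0.74 F [-0.1 -0.1  0.5] w 85.2
```

```bash
python3 -m crank '[[[0.25,-0.2,0.25,0.08,0,-0.12],[0.03,0,0.15,0,0,0],[0,0,0,0,0,0]]]'; python3 lane.py
```

```text
clock: 10.02
eef_pos: [414.6, 174.5, 17.0]
tool_rot: [3.14, 0.004, 1.675]
force: [0.6, -0.3, 0.4]
width: 85.2
t 10.02 lane x -237.7 y -90.5 z 17.0 rot [3.14  0.004 1.675] yaw err deg -0.49 F [ 0.6 -0.3  0.4] w 85.2
```

```bash
python3 -m crank '[[[0.12,-0.04,0,0,0.04,-0.08],[0,0,0.02,0,0,0],[0,0,0.02,0,0,0],[0,0,0.02,0,0,0],[0,0,0.02,0,0,0]]]' 1; python3 lane.py
```

```text
clock: 10.43
eef_pos: [414.3, 176.5, 18.3]
tool_rot: [3.138, -0.003, 1.68]
force: [-0.8, 0.3, 3.4]
width: 54.1
t 10.43 lane x -239.7 y -90.5 z 18.3 rot [ 3.138e+00 -3.000e-03  1.680e+00] yaw err deg -0.22 F [-0.8  0.3  3.4] w 54.1
```

```bash
python3 -m crank '[[[-0.3,0.6,0,0,0,0],[-0.4,0.6,0,0,0,0],[-0.4,0.6,0,0,0,0],[-0.4,0.6,0,0,0,0],[-0.4,0.5,0,0,0,0],[0,0,0,0,0,0]]]'; python3 lane.py
```

```text
clock: 10.93
eef_pos: [501.4, 132.3, 19.3]
tool_rot: [-3.13, -0.013, 1.687]
force: [0.8, -1.1, -2.1]
width: 54.3
t 10.93 lane x -185.9 y -9.0 z 19.3 rot [-3.13  -0.013  1.687] yaw err deg 0.21 F [ 0.8 -1.1 -2.1] w 54.3
```

```bash
python3 -m crank '[[[-0.6,0.2,0,-0.11,-0.12,0.03],[-0.7,0.05,0,0,0,0],[-0.7,0,0,0,0,0],[-0.6,0,0,0,0,0],[0,0,0,0,0,0]]]'; python3 lane.py
```

```text
clock: 11.35
eef_pos: [515.9, 59.2, 18.8]
tool_rot: [-3.14, -0.006, 1.69]
force: [0.1, -1.0, -1.9]
width: 54.6
t 11.35 lane x -111.7 y -2.8 z 18.8 rot [-3.14  -0.006  1.69 ] yaw err deg 0.38 F [ 0.1 -1.  -1.9] w 54.6
```

```bash
python3 -m crank '[[[-0.6,0.1,0,0,-0.06,0.06],[-0.7,0,0,0,0,0],[-0.6,0,0,0,0,0],[0,0,0,0,0,0]]]'; python3 lane.py
```

```text
clock: 11.68
eef_pos: [522.6, 11.0, 18.9]
tool_rot: [-3.136, -0.01, 1.69]
force: [-0.5, -1.1, -1.4]
width: 54.3
t 11.68 lane x -63.0 y -1.6 z 18.9 rot [-3.136 -0.01   1.69 ] yaw err deg 0.37 F [-0.5 -1.1 -1.4] w 54.3
```

```bash
python3 -m crank '[[[-0.6,0.08,0,-0.05,-0.1,0.06],[-0.7,0,0,0,0,0],[-0.7,0,0,0,0,0],[-0.6,0,0,0,0,0],[0,0,0,0,0,0]]]'; python3 lane.py
```

```text
clock: 12.1
eef_pos: [531.5, -47.9, 19.0]
tool_rot: [-3.137, -0.02, 1.698]
force: [-0.1, -1.2, -1.6]
width: 54.3
t 12.1 lane x -3.5 y 0.6 z 19.0 rot [-3.137 -0.02   1.698] yaw err deg 0.82 F [-0.1 -1.2 -1.6] w 54.3
```

```bash
python3 -m crank '[[[-0.6,0,0,-0.05,-0.2,0.14],[-0.7,0,0,0,0,0],[-0.7,0,0,0,0,0],[-0.7,0,0,0,0,0],[0,0,0,0,0,0]]]'; python3 lane.py
```

```text
clock: 12.52
eef_pos: [540.2, -104.3, 19.1]
tool_rot: [-3.139, -0.026, 1.701]
force: [0.6, -0.9, -0.8]
width: 54.8
t 12.52 lane x 53.5 y 2.9 z 19.1 rot [-3.139 -0.026  1.701] yaw err deg 0.99 F [ 0.6 -0.9 -0.8] w 54.8
```

```bash
python3 -m crank '[[[-0.3,-0.06,0,0,-0.2,0.14],[-0.3,-0.03,0,0,-0.05,0],[-0.3,0,0,0,0,0],[-0.1,0,0,0,0,0]]]'; python3 lane.py
```

```text
clock: 12.85
eef_pos: [540.3, -121.3, 18.5]
tool_rot: [-3.136, -0.01, 1.696]
force: [0.1, -1.5, 1.3]
width: 54.5
t 12.85 lane x 70.4 y 1.1 z 18.5 rot [-3.136 -0.01   1.696] yaw err deg 0.69 F [ 0.1 -1.5  1.3] w 54.5
```

```bash
python3 -m crank '[[[-0.3,-0.05,0,-0.05,-0.1,0.1],[-0.25,-0.03,0,0,0,0],[0,0,0,0,0,0]]]'; python3 lane.py
```

```text
clock: 13.1
eef_pos: [539.9, -131.5, 18.4]
tool_rot: [-3.14, -0.003, 1.691]
force: [0.0, -3.3, 3.1]
width: 54.1
t 13.1 lane x 80.5 y -0.5 z 18.4 rot [-3.140e+00 -3.000e-03  1.691e+00] yaw err deg 0.40 F [ 0.  -3.3  3.1] w 54.1
```

```bash
python3 -m crank '[[[0,0,0,0,0,0],[0,0,0,0,0,0],[0,0,0,0,0,0],[0,0,0,0,0,0],[0,0,0,0,0,0]]]' -1; python3 lane.py; python3 -m crank '[[[0,0,-0.4,0,0,0],[0,0,-0.8,0,0,0],[0,0,-1,0,0,0],[0.5,0,-1,0,0,0],[1,0.1,0,0,0,0],[1,0.2,0,0,0,0],[1,0.2,0,0,0,0],[1,0.2,0,0,0,0],[1,0.2,0,0,0,0],[1,0.2,0,0,0,0],[1,0.2,0,0,0,0],[1,0.2,0,0,0,0]]]'; python3 lane.py
```

```text
clock: 13.52
eef_pos: [538.5, -128.2, 16.7]
tool_rot: [-3.137, -0.003, 1.694]
force: [-0.1, -0.1, 0.2]
width: 85.4
t 13.52 lane x 77.1 y -1.5 z 16.7 rot [-3.137e+00 -3.000e-03  1.694e+00] yaw err deg 0.56 F [-0.1 -0.1  0.2] w 85.4
clock: 14.52
eef_pos: [556.2, 128.7, 127.9]
tool_rot: [3.139, 0.002, 1.671]
force: [0.7, -0.5, -0.4]
width: 85.6
t 14.52 lane x -176.2 y 45.1 z 127.9 rot [3.139e+00 2.000e-03 1.671e+00] yaw err deg -0.73 F [ 0.7 -0.5 -0.4] w 85.6
```

```bash
python3 -m crank '[[[0.7,0.15,0,0,0,-0.1],[0.7,0.15,0.1,0,0,0],[0.7,0.15,0.3,0,0,0],[0.7,0.15,0.3,0,0,0],[0.6,0,0.3,0,0,0],[0,0,0,0,0,0]]]'; python3 lane.py; python3 - <<'E'
from h import *
p=ctrl.get_image("side"); save(p,"s2.png",(190,130,390,280),3.5)
E
```

```text
clock: 15.02
eef_pos: [562.4, 248.9, 102.6]
tool_rot: [3.134, -0.005, 1.694]
force: [-0.9, 1.1, -1.3]
width: 85.3
t 15.02 lane x -294.9 y 64.8 z 102.6 rot [ 3.134 -0.005  1.694] yaw err deg 0.58 F [-0.9  1.1 -1.3] w 85.3
```

View pics/s2.png

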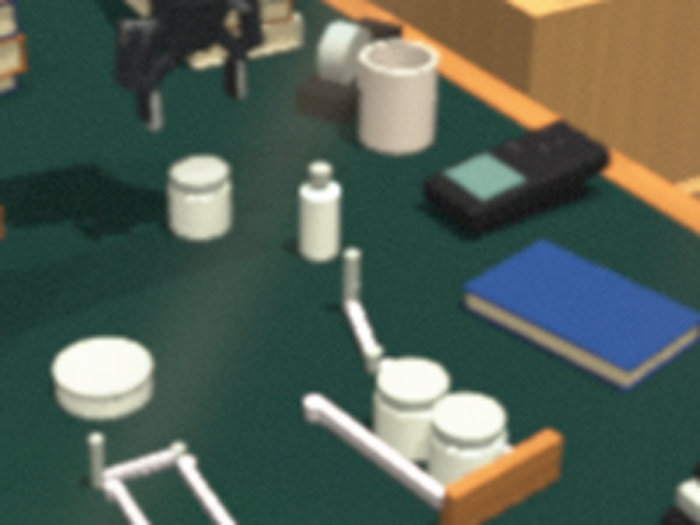

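The side crop shows two pots in file in the lane (465,440 and 410,405), with glue and tin untouched. The gripper is over the third pot (200,197).

```bash
python3 -m crank '[[[-0.22,0,0,0.07,-0.05,0.1],[0,0,0.2,0,0,0],[0,0,0.6,0,0,0],[0,0,0.6,0,0,0],[0,0,0.6,0,0,0],[0,0,0.4,0,0,0],[0,0,0,0,0,0]]]'; python3 lane.py
```

```text
clock: 15.65
eef_pos: [569.9, 227.3, 34.6]
tool_rot: [3.132, 0.007, 1.667]
force: [0.3, 0.4, 0.3]
width: 85.7
t 15.65 lane x -272.6 y 69.8 z 34.6 rot [3.132 0.007 1.667] yaw err deg -0.98 F [0.3 0.4 0.3] w 85.7
```

```bash
python3 -m crank '[[[0.4,-0.14,0,0.1,0.06,-0.15],[0.05,0,0.25,0,0,0],[0,0,0.25,0,0,0],[0,0,0.08,0,0,0]]]'; python3 lane.py
```

```text
clock: 15.98
eef_pos: [566.1, 239.6, 18.4]
tool_rot: [3.14, -0.0, 1.681]
force: [0.1, 0.2, -0.3]
width: 85.0
t 15.98 lane x -285.2 y 67.3 z 18.4 rot [ 3.14  -0.     1.681] yaw err deg -0.18 F [ 0.1  0.2 -0.3] w 85.0
```

```bash
python3 -m crank '[[[0.1,-0.06,0.03,0,0,0],[0,0,0.02,0,0,0],[0,0,0.02,0,0,0],[0,0,0.02,0,0,0],[0,0,0.02,0,0,0]]]' 1; python3 lane.py;  python3 -m crank '[[[0,-0.5,0,0,0,0],[0,-0.6,0,0,0,0],[-0.2,-0.6,0,0,0,0],[-0.3,-0.4,0,0,0,0],[-0.3,0,0,0,0,0],[0,0,0,0,0,0]]]'; python3 lane.py
```

```text
clock: 16.4
eef_pos: [564.1, 242.9, 16.7]
tool_rot: [3.139, -0.001, 1.681]
force: [-0.6, -1.2, 4.2]
width: 54.3
t 16.4 lane x -288.8 y 65.7 z 16.7 rot [ 3.139e+00 -1.000e-03  1.681e+00] yaw err deg -0.14 F [-0.6 -1.2  4.2] w 54.3
clock: 16.9
eef_pos: [505.6, 213.0, 17.3]
tool_rot: [3.13, -0.002, 1.684]
force: [0.3, -0.8, -1.3]
width: 54.2
t 16.9 lane x -265.6 y 4.2 z 17.3 rot [ 3.130e+00 -2.000e-03  1.684e+00] yaw err deg -0.01 F [ 0.3 -0.8 -1.3] w 54.2
```

```bash
python3 -m crank '[[[-0.6,-0.1,0,0.1,0,0],[-0.7,0,0,0,0,0],[-0.7,0,0,0,0,0],[-0.7,0,0,0,0,0],[-0.7,0,0,0,0,0],[-0.7,0,0,0,-0.1,0],[-0.6,0,0,0,0,0],[-0.4,0,0,0,0,0],[0,0,0,0,0,0]]]'; python3 lane.py
```

```text
clock: 17.65
eef_pos: [532.9, 59.5, 17.1]
tool_rot: [3.128, 0.004, 1.687]
force: [0.9, -0.9, -0.5]
width: 54.1
t 17.65 lane x -110.1 y 14.1 z 17.1 rot [3.128 0.004 1.687] yaw err deg 0.20 F [ 0.9 -0.9 -0.5] w 54.1
```

```bash
python3 -m crank '[[[0,-0.25,0,0.13,0.04,0.03],[-0.2,-0.25,-0.02,0,0,0],[-0.2,-0.05,0,0,0,0],[0,0,0,0,0,0]]]'; python3 lane.py
```

```text
clock: 17.98
eef_pos: [517.7, 46.5, 16.9]
tool_rot: [-3.14, -0.001, 1.685]
force: [0.7, -0.1, -1.5]
width: 54.1
t 17.98 lane x -98.8 y -2.4 z 16.9 rot [-3.140e+00 -1.000e-03  1.685e+00] yaw err deg 0.08 F [ 0.7 -0.1 -1.5] w 54.1
```

```bash
python3 -m crank '[[[-0.5,0.06,0,0,0,0],[-0.6,0,0,0,0,0],[-0.6,0,0,0,0,0],[-0.3,0,0,0,0,0],[0,0,0,0,0,0]]]'; python3 lane.py
```

```text
clock: 18.4
eef_pos: [526.3, -6.9, 17.3]
tool_rot: [-3.14, -0.009, 1.695]
force: [0.4, 0.7, -1.3]
width: 54.4
t 18.4 lane x -44.9 y 0.0 z 17.3 rot [-3.14  -0.009  1.695] yaw err deg 0.66 F [ 0.4  0.7 -1.3] w 54.4
```

```bash
python3 -m crank '[[[-0.5,-0.02,-0.03,0,-0.09,0.11],[-0.6,0,0,0,0,0],[-0.4,0,0,0,0,0],[0,0,0,0,0,0]]]'; python3 lane.py
```

```text
clock: 18.73
eef_pos: [530.7, -51.2, 17.6]
tool_rot: [-3.139, 0.0, 1.686]
force: [0.3, -1.1, -1.3]
width: 54.4
t 18.73 lane x -0.4 y -0.5 z 17.6 rot [-3.139  0.     1.686] yaw err deg 0.15 F [ 0.3 -1.1 -1.3] w 54.4
```

```bash
python3 -m crank '[[[-0.3,0.02,0,0,0,0.02],[-0.3,0,0,0,0,0],[-0.2,0,0,0,0,0],[0,0,0,0,0,0]]]'; python3 lane.py
```

```text
clock: 19.07
eef_pos: [533.8, -74.9, 17.1]
tool_rot: [-3.137, -0.002, 1.685]
force: [0.2, 0.0, -1.0]
width: 53.9
t 19.07 lane x 23.6 y -0.1 z 17.1 rot [-3.137e+00 -2.000e-03  1.685e+00] yaw err deg 0.10 F [ 0.2  0.  -1. ] w 53.9
```

```bash
for i in 1; do python3 -m crank '[[[-0.15,0,0,0,0,0],[0,0,0,0,0,0]]]'; python3 lane.py; done; python3 - <<'E'
from h import *
p=ctrl.get_image("side"); save(p,"s3.png",(250,170,370,270),6)
E
```

```text
clock: 19.23
eef_pos: [534.2, -78.6, 17.0]
tool_rot: [-3.137, -0.004, 1.686]
force: [-0.3, 0.2, -1.0]
width: 54.4
t 19.23 lane x 27.3 y -0.2 z 17.0 rot [-3.137 -0.004  1.686] yaw err deg 0.14 F [-0.3  0.2 -1. ] w 54.4
```

View pics/s3.png

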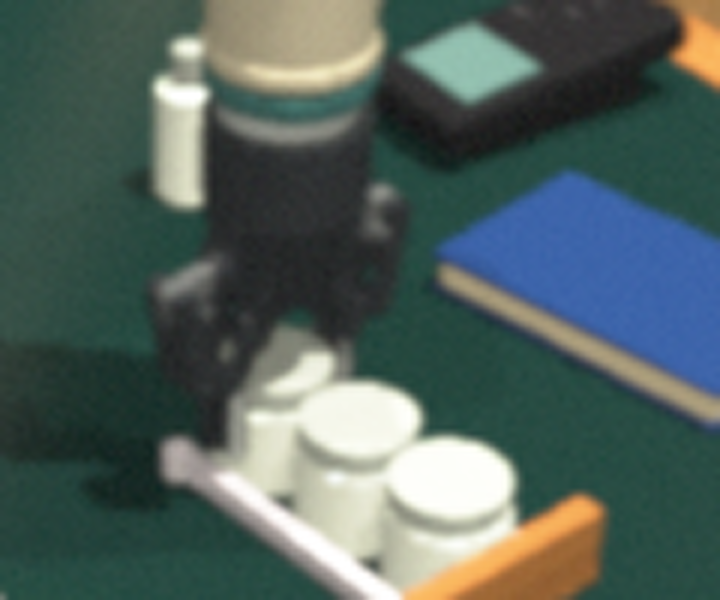

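All three pots are in file in the lane. Next I release, rise, and measure the gate peg.

```bash
python3 -m crank '[[[0,0,0,0,0,0],[0,0,0,0,0,0],[0,0,0,0,0,0],[0,0,0,0,0,0],[0,0,0,0,0,0]]]' -1; python3 lane.py; python3 -m crank '[[[0,0,-0.4,0,0,0],[0,0,-0.8,0,0,0],[0,0,-1,0,0,0],[0.5,-0.3,-1,0,0,0],[1,-0.3,0,0,0,0],[1,-0.3,0,0,0,0],[1,-0.3,0,0,0,0],[1,-0.3,0,0,0,0],[0,0,0,0,0,0]]]' 1; python3 lane.py
python3 - <<'E'
from h import *
p=ctrl.get_image("top"); save(p,"t2.png",(150,130,400,300),3)
u,v,X,c=cloud(p); x=np.array([.1127,-.9936]); y=np.array([.9936,.1127])
L=np.c_[X[:,:2]@x-111,X[:,:2]@y-522.1,X[:,2]]
m=(c.min(1)>130)&(abs(L[:,1])<34)&(L[:,2]>50)&(L[:,2]<68)&(L[:,0]>-10)&(L[:,0]<170)
for a,b in((0,56),(56,112),(112,170)):
    q=L[m&(L[:,0]>a)&(L[:,0]<b)]; print(len(q),((q.max(0)+q.min(0))/2).round(1),q.mean(0).round(1))
m=(abs(L[:,0]+87)<25)&(abs(L[:,1]-78)<25)&(L[:,2]>45)&(L[:,2]<70); print("peg",m.sum(),L[m].mean(0).round(1))
E
```

```text
clock: 19.7
eef_pos: [534.7, -76.9, 17.4]
tool_rot: [-3.138, -0.004, 1.688]
force: [-0.8, -0.0, 0.0]
width: 85.1
t 19.7 lane x 25.7 y 0.5 z 17.4 rot [-3.138 -0.004  1.688] yaw err deg 0.26 F [-0.8 -0.   0. ] w 85.1
clock: 20.45
eef_pos: [474.9, 53.4, 125.2]
tool_rot: [3.138, -0.004, 1.68]
force: [-0.1, -0.7, -0.4]
width: 0.4
t 20.45 lane x -110.5 y -44.3 z 125.2 rot [ 3.138 -0.004  1.68 ] yaw err deg -0.21 F [-0.1 -0.7 -0.4] w 0.4
347 [25.9  0.7 59. ] [25.8  0.2 59.1]
346 [83.1  0.9 57.8] [83.5 -0.2 59. ]
345 [140.    1.3  58.6] [139.9   1.4  59. ]
peg 0 [nan nan nan]<stdin>:8: RuntimeWarning: Mean of empty slice.
  ret = um.true_divide(
```

View pics/t2.png

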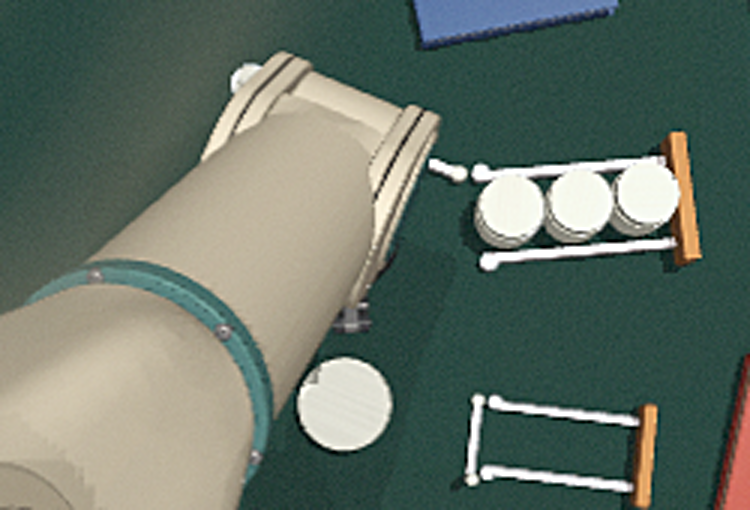

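The pots measure x = 26, 83, 140 and y ≈ 1 in the lane frame, all within limits. Now the gate: the peg is at lane (-87, 78.5), and I straddle it with half-open jaws.

```bash
python3 -m crank '[[[-0.15,0.7,0,0,0,0],[-0.15,0.8,0,0,0,0],[-0.15,0.8,0,0,0,0],[-0.15,0.8,0,0,0,0],[-0.15,0.7,0,0,0,0],[0,0,0,0,0,0]]]' 0; python3 lane.py
```

```text
clock: 21.0
eef_pos: [597.0, 36.2, 131.1]
tool_rot: [3.133, 0.0, 1.677]
force: [0.5, -0.2, 0.0]
width: 42.5
t 21.0 lane x -79.7 y 75.2 z 131.1 rot [3.133 0.    1.677] yaw err deg -0.37 F [ 0.5 -0.2  0. ] w 42.5
```

```bash
python3 -m crank '[[[0.2,0.08,0.2,0.1,0,-0.07],[0,0,0.5,0,0,0],[0,0,0.5,0,0,0],[0,0,0,0,0,0]]]'; python3 lane.py; python3 - <<'E'
from h import *
p=ctrl.get_image("side"); save(p,"s4.png",(240,150,360,250),6)
E
```

```text
clock: 21.33
eef_pos: [599.7, 39.9, 95.3]
tool_rot: [-3.141, 0.002, 1.682]
force: [-0.9, 0.4, -0.4]
width: 43.1
t 21.33 lane x -83.0 y 78.3 z 95.3 rot [-3.141e+00  2.000e-03  1.682e+00] yaw err deg -0.11 F [-0.9  0.4 -0.4] w 43.1
```

View pics/s4.png

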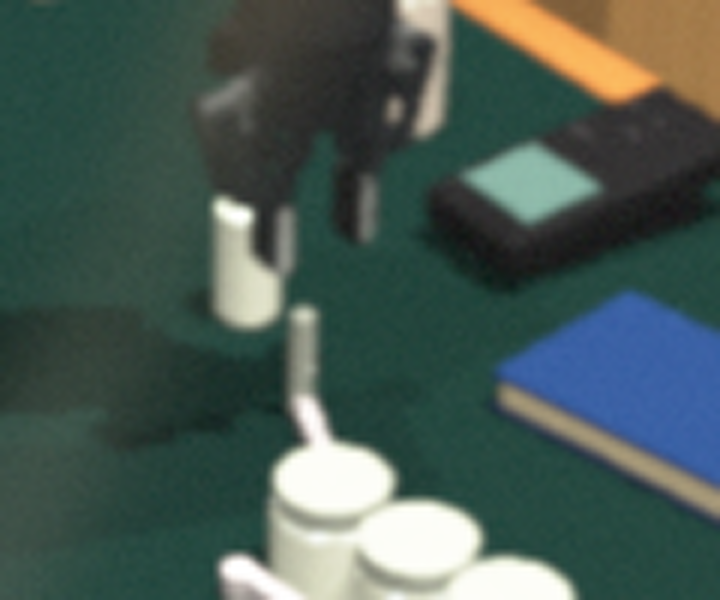

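```bash
python3 - <<'E'
from h import *
p=ctrl.get_image("side"); w=world(p,290.4,202.3,z=60); x=np.array([.1127,-.9936]); y=np.array([.9936,.1127])
print(w, x@w[:2]-111,y@w[:2]-522.1)
E
python3 -m crank '[[[0.12,0,0.4,0,0,0],[0,0,0.5,0,0,0],[0,0,0.5,0,0,0],[0,0,0,0,0,0]]]'; python3 lane.py
```

```text
[599.18024186  44.18028751  60.        ] -87.36992041115792 78.22460671906686
clock: 21.77
eef_pos: [601.9, 44.1, 56.2]
tool_rot: [3.135, 0.002, 1.682]
force: [-0.4, 0.2, -0.3]
width: 43.0
t 21.77 lane x -87.0 y 81.0 z 56.2 rot [3.135e+00 2.000e-03 1.682e+00] yaw err deg -0.11 F [-0.4  0.2 -0.3] w 43.0
```

Peg position confirmed at (-87.4, 78.2). I go down and grip it.

```bash
python3 -m crank '[[[0,-0.08,0.4,0.06,0,0],[0,0,0.4,0,0,0],[0,0,0.2,0,0,0],[0,0,0,0,0,0]]]'; python3 lane.py; python3 -m crank '[[[0,0,0,0,0,0],[0,0,0,0,0,0],[0,0,0,0,0,0],[0,0,0,0,0,0]]]' 1; python3 lane.py
```

```text
clock: 22.1
eef_pos: [599.9, 44.5, 24.7]
tool_rot: [3.14, 0.002, 1.683]
force: [-0.5, -0.9, -0.0]
width: 42.6
t 22.1 lane x -87.6 y 78.9 z 24.7 rot [3.140e+00 2.000e-03 1.683e+00] yaw err deg -0.07 F [-0.5 -0.9 -0. ] w 42.6
clock: 22.43
eef_pos: [599.9, 44.2, 24.8]
tool_rot: [3.14, 0.002, 1.682]
force: [0.1, -0.8, -5.1]
width: 10.1
t 22.43 lane x -87.3 y 79.0 z 24.8 rot [3.140e+00 2.000e-03 1.682e+00] yaw err deg -0.09 F [ 0.1 -0.8 -5.1] w 10.1
```

```bash
python3 -m crank '[[[0.15,-0.35,0,0,0,0],[0.1,-0.35,0,0,0,0],[0.05,-0.35,0,0,0,0],[0,-0.35,0,0,0,0],[0,0,0,0,0,0]]]'; python3 lane.py
```

```text
clock: 22.85
eef_pos: [562.4, 51.2, 24.8]
tool_rot: [3.128, 0.003, 1.688]
force: [1.2, -2.2, -7.7]
width: 10.4
t 22.85 lane x -98.5 y 42.4 z 24.8 rot [3.128e+00 3.000e-03 1.688e+00] yaw err deg 0.26 F [ 1.2 -2.2 -7.7] w 10.4
```

```bash
python3 -m crank '[[[-0.05,-0.43,0,0.1,0,0],[-0.08,-0.42,0,0,0,0],[-0.15,-0.4,0,0,0,0],[-0.2,-0.37,0,0,0,0],[0,0,0,0,0,0]]]'; python3 lane.py
```

```text
clock: 23.27
eef_pos: [521.0, 36.0, 25.1]
tool_rot: [3.13, -0.001, 1.696]
force: [0.0, -2.0, -6.7]
width: 10.5
t 23.27 lane x -88.1 y -0.4 z 25.1 rot [ 3.130e+00 -1.000e-03  1.696e+00] yaw err deg 0.73 F [ 0.  -2.  -6.7] w 10.5
```

```bash
python3 -m crank '[[[-0.25,-0.34,0,0.1,0,0.1],[-0.28,-0.32,0,0,0,0],[-0.33,-0.28,0,0,0,0],[-0.36,-0.23,0,0,0,0],[0,0,0,0,0,0]]]'; python3 lane.py
```

```text
clock: 23.68
eef_pos: [491.4, -2.9, 25.0]
tool_rot: [3.139, -0.005, 1.69]
force: [-1.6, -5.7, -3.3]
width: 10.3
t 23.68 lane x -52.7 y -34.2 z 25.0 rot [ 3.139 -0.005  1.69 ] yaw err deg 0.34 F [-1.6 -5.7 -3.3] w 10.3
```

```bash
python3 -m crank '[[[-0.4,-0.2,0,0,-0.05,0.05],[-0.4,-0.12,0,0,0,0],[-0.4,-0.05,0,0,0,0],[0,0,0,0,0,0]]]'; python3 lane.py
```

```text
clock: 24.02
eef_pos: [484.1, -40.1, 24.9]
tool_rot: [3.14, -0.002, 1.684]
force: [-0.2, -0.1, -4.7]
width: 10.1
t 24.02 lane x -16.6 y -45.7 z 24.9 rot [ 3.140e+00 -2.000e-03  1.684e+00] yaw err deg 0.01 F [-0.2 -0.1 -4.7] w 10.1
```

Nearly shut. I press gently on the stop.

```bash
python3 -m crank '[[[-0.2,0,0,0,0,0],[0,0,0,0,0,0]]]'; python3 lane.py; python3 -m crank '[[[-0.15,0,0,0,0,0]]]'; python3 lane.py
```

```text
clock: 24.18
eef_pos: [484.3, -46.2, 24.9]
tool_rot: [3.141, -0.003, 1.683]
force: [-1.7, -5.0, -2.0]
width: 10.5
t 24.18 lane x -10.6 y -46.1 z 24.9 rot [ 3.141e+00 -3.000e-03  1.683e+00] yaw err deg -0.05 F [-1.7 -5.  -2. ] w 10.5
clock: 24.27
eef_pos: [484.6, -50.4, 24.8]
tool_rot: [-3.141, -0.003, 1.683]
force: [-1.7, 0.7, -1.8]
width: 10.3
t 24.27 lane x -6.3 y -46.2 z 24.8 rot [-3.141e+00 -3.000e-03  1.683e+00] yaw err deg -0.05 F [-1.7  0.7 -1.8] w 10.3
```

```bash
python3 -m crank '[[[-0.1,0,0,0,0,0],[0,0,0,0,0,0]]]'; python3 lane.py; python3 - <<'E'
from h import *
p=ctrl.get_image("side"); save(p,"s5.png",(240,170,360,270),6)
E
```

```text
clock: 24.43
eef_pos: [484.6, -49.8, 24.8]
tool_rot: [-3.14, -0.008, 1.686]
force: [-1.3, -2.1, -1.1]
width: 10.3
t 24.43 lane x -6.9 y -46.2 z 24.8 rot [-3.14  -0.008  1.686] yaw err deg 0.11 F [-1.3 -2.1 -1.1] w 10.3
```

View pics/s5.png

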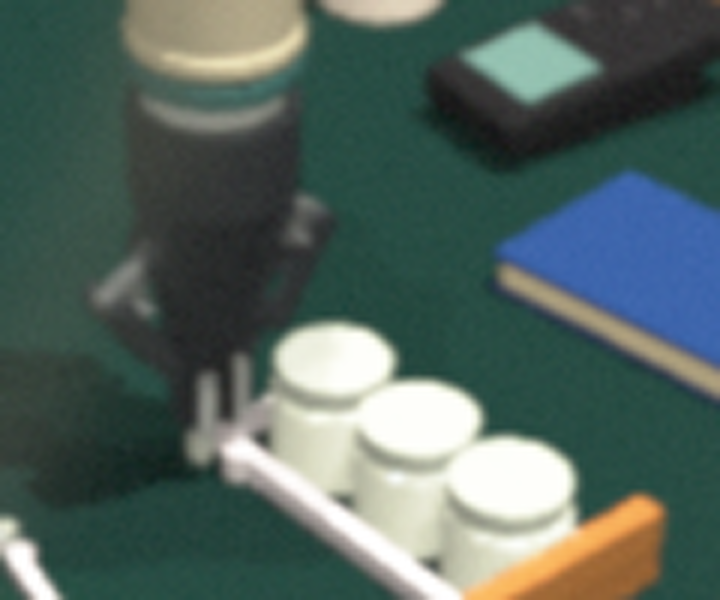

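The gate has stalled at its stop (x≈-7). I open only slightly to clear the peg and keep off the pot, then back out and rise.

```bash
python3 -m crank '[[[0.02,0,0,0,0,0],[0,0,0,0,0,0],[0,0,0,0,0,0]]]' 0.5; python3 lane.py
```

```text
clock: 24.73
eef_pos: [487.0, -49.9, 25.4]
tool_rot: [3.139, -0.005, 1.686]
force: [0.7, 1.0, -0.7]
width: 21.2
t 24.73 lane x -6.5 y -43.8 z 25.4 rot [ 3.139 -0.005  1.686] yaw err deg 0.13 F [ 0.7  1.  -0.7] w 21.2
```

```bash
python3 -m crank '[[[0,-0.08,0,0,0,0],[0,0,-0.2,0,0,0],[0,0,-0.4,0,0,0],[0,0,-0.6,0,0,0],[0,0,-0.8,0,0,0],[0,0,-1,0,0,0],[0.3,-1,-1,0,0,0],[0.3,-1,0,0,0,0],[0.3,-1,0,0,0,0],[0.3,-1,0,0,0,0],[0.3,-1,0,0,0,0],[0,0,0,0,0,0]]]'; python3 lane.py
python3 - <<'E'
from h import *
p=ctrl.get_image("top"); save(p,"t3.png",(150,130,400,300),3)
u,v,X,c=cloud(p); x=np.array([.1127,-.9936]); y=np.array([.9936,.1127])
L=np.c_[X[:,:2]@x-111,X[:,:2]@y-522.1,X[:,2]]
m=(c.min(1)>130)&(abs(L[:,1])<34)&(L[:,2]>50)&(L[:,2]<68)&(L[:,0]>-4)&(L[:,0]<170)
for a,b in((-4,56),(56,112),(112,170)):
    q=L[m&(L[:,0]>a)&(L[:,0]<b)]; print(len(q),((q.max(0)+q.min(0))/2).round(1),q.mean(0).round(1))
W=np.array([world(p,a,b,z=14) for a,b in zip(u,v)]) if 0 else None
m=(c.min(1)>130)&(L[:,0]>-30)&(L[:,0]<-2)&(abs(L[:,1])<60)&(L[:,2]<80)&(L[:,2]>8)
print("gate pts",m.sum()); b=L[m&(L[:,2]<22)&(abs(L[:,1])<32)]; print(np.polyfit(b[:,1],b[:,0],1) if len(b)>5 else b); k=L[m&(L[:,2]>40)]; print("peg",k.mean(0) if len(k) else 0)
E
```

```text
clock: 25.73
eef_pos: [329.7, -24.6, 151.8]
tool_rot: [3.128, -0.004, 1.683]
force: [-0.4, -0.3, -0.6]
width: 21.5
t 25.73 lane x -49.4 y -197.3 z 151.8 rot [ 3.128 -0.004  1.683] yaw err deg -0.04 F [-0.4 -0.3 -0.6] w 21.5
356 [25.7 -0.1 57.1] [25.6 -0.3 59. ]
358 [82.9  0.1 57.7] [83.1 -0.8 58.8]
349 [140.5   1.4  57.8] [139.9   1.4  59. ]
gate pts 122
[ 6.31542972e-03 -1.25985584e+01]
peg [-12.94427086 -45.8680043   60.34868679]
```

View pics/t3.png

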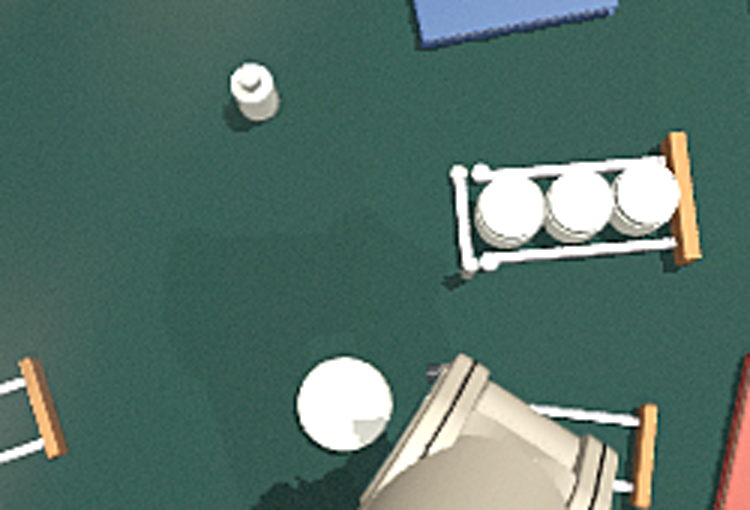

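```bash
python3 -c "
from cell import ctrl
print(ctrl.finish_job())"
```

```text
the job is handed in; nothing more can be done
None
```

I slid the three squat pots into the large lane one at a time, swung the gate shut by its peg and let go. I then backed the arm off and handed the job in at about 26 s of the 72 s allowed. The hand-in gives no verdict.

**Last checks from the top camera, in the lane frame:**
- **Pots:** centres at x ≈ 26, 83 and 140 mm and y within about 1.5 mm of the middle line. The lid tops are level at about 59 mm, so all three are standing upright on the counter.
- **Gate:** peg at (-13, -46) mm and the bar straight across the mouth, within about 0.01 rad of shut.
- **Glue bottle and tin:** they look unmoved in the last picture. I did not measure them, the stapler or the books again.
- **Arm:** clear of everything, at 152 mm height.

**What did not go to plan:**
- **Pressed pot:** the first pot was briefly pushed onto the counter with about 30 N on the way in. I eased it off.
- **Pots slightly raised:** at times the wrist force suggested a pot was carried a millimetre or two clear of the counter, well under the 20 mm limit.
- **Third pot off line:** it drifted 14 mm sideways before the mouth, and I corrected it before it went in.

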